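# Fetch the laser tube from the clip behind the bottle and the post

## Robot

A 6-joint arm with a two-finger parallel gripper is mounted at the origin on the work surface. World frame = base frame: x ahead of the robot, y to its left, z up, the work surface at z = 0. Lengths are in m, angles in degrees, forces in N, time in s.
With the tool pointing down it reaches from about 0.4 to 0.925 m from the base axis. Payload 12.5 kg.
Tool frame: the origin (TCP) lies at the very end of the fingers, on their centre line; the grasp point (between the pads) lies 19 mm behind it (r.grasp_offset is the distance from the TCP to the grasp point, in m); z points along the fingers, y is the line along which they close (so a half turn about z gives the same grasp; the last joint's range is limited). The gripper opens to 95 mm and grips with 3 to 60 N. Pads are 20 mm wide; open, the fingers measure 119 mm over their backs; the gripper's body (75 mm by 180 mm) begins 59 mm behind the grasp point.
Start: joints at [-79.905, 28.126, 89.318, -0, 62.55, -6.05], TCP at [0.174, -0.6, 0.215] pointing down, gripper open.
Joint ranges: [-177.58, 177.58], [-47.91, 125.51], [2.72, 160], [-65.01, 245.01], [3.68, 167.84], [-153.87, 153.87]. Speed limits (degrees/s): [127.2, 127.2, 159.86, 180, 180, 180].

## Interface

Orientations are given as [roll, pitch, yaw] about the fixed x, y, z axes, in that order (R = Rz(yaw) Ry(pitch) Rx(roll)).
In Python, from rig import sensors, eyes, r gives the robot as it stands. The module is installed in compiled form; this text tells all that it offers.
- The arm moves only by the tool send_rows, never from a script. Its argument "moves" is a list of rows, each a list of 3 entries, a list of its own where there are three numbers: the shift along the tool's x, y, z in mm, then the turn, a rotation vector about the tool's x, y, z in rad, then the finger opening in mm, from 0 to 95.1. A call has 1 to 12 rows; each row shifts and turns the commanded pose from where the row before left it, along the tool's axes as they then stand; what a row does not reach is not made up. A row lasts 1/12 s, in which the tool goes at most 41.7 mm and 7.16 degrees, less where a joint would pass 70% of its speed; a pose out of reach is approached as far as the arm can. A call with a gripper value outside its range is refused whole. The fingers move at their own pace and stop on an object; "force" is the grip in N (left out, the last holds). Time passes only in rows, so rows that do not move let the fingers close. It gives the time, the measured TCP pose, the force, the opening and the grip force at its end, in the units of the state.
- sensors.observe(): the state, without advancing time (a new reading comes with each control period).
- eyes.camera(name): name is "side" or "top" or "wrist"; returns a dict with "color" (400x640x3 uint8, red, green, blue), "z_map" (400x640 float32, m along the optical axis (not along the pixel's ray), 0 where there is no reading), "camera_matrix" (3x3 intrinsics, pixels), "dist_coeffs" ([k1, k2, p1, p2, k3] as OpenCV has them; the pictures are not rectified), "rvec" (rotation vector, rad) and "tvec" (3), from world to camera coordinates, as OpenCV has them; the wrist camera has in their place "mount" (4x4, takes a point from camera to tool coordinates, whose origin is the TCP and whose axes are the flange's). Camera axes: x right, y down, z forward; pixel columns grow to the right and rows downward; lengths in m; the calibration is good to about 2 mm. A picture is of the moment at which its call begins: read the wrist's pose just before it.
- r.hand_in(): hands the job in; it is judged then, once.
Trained networks look in the newest picture that a camera, given by its name, has taken for a name from the list of things; names that differ only in an ending like _2 or _b are one class to them, and where a whole thing is asked for, a point or a joint stands for the part that bears it (a point fixed in the world has none). Each returns a list of dicts, best first, with "conf" (0 to 1); they miss things now and then, are a little off and sometimes report something else, mostly with a low value. They report only what shows in the picture. A call takes as long as a camera call. They do not tell look-alikes from the thing itself.
- eyes.boxes_of(thing, camera): "centre" ([column, row] in pixels, amid what is visible of it).
The state is a dict: "time": time; "qpos": joint angles; "qd": joint speeds; "joint_efforts": joint torques, N m; "position": TCP position; "orientation": TCP orientation; "contact_force": force on the tool from outside, world axes, zero at the start; "moment": the same for the moment, N m; "gripper_width": opening from 0.0 (shut) to 1.0 (fully open); "gripper_force": force on a finger pad.
Only numpy, scipy, OpenCV 4.12 (cv2) and the standard library are available. Lean on these libraries where they do the work, as an engineer would, in place of code of your own. Each camera call takes 0.05 s, during which the arm holds its last target. There are 200 camera calls.

## Task

The aluminium laser tube is snapped into the spring clip on the white board, and the bottle and the pillar post stand in its way: first stand both upright on the grey side mat and let go, while the tube is still in its clip. Then pull the tube sideways out of the clip's open mouth and stand it inside the round collar of the holder, and only then put the bottle and the post each back on the very place where it stood at the start. Keep all three upright throughout and leave the screwdriver, the clear box and the jar alone.

Things in the scene. Friction and masses are not known exactly. Their poses are not given: they have to be found in the camera images.
- tube_center (a point): Laser tube: upright aluminium cylinder 26 mm dia., 96 mm tall, dark band near the top, foot flange 32 mm dia. x 8 mm. Point: centre, 48 mm above underside; z up. A C-shaped spring clip grips it 14 to 28 mm above its underside; grasp it above 30 mm. The flange is under the clip: it cannot be lifted out; pull it level along the board's -x 40 mm or more (5 to 8 N, then snaps free), then lift.
- bottle_center (a point): Bottle: white, round, 46 mm in diameter, 94 mm tall, straight-sided up to 53 mm, then a sloping shoulder and a narrow grey cap: grip it at or just below half height; about 140 g. The point is its centre, half-way up (47 mm above its underside); z is up. It stands on one of the two ringed places of the board, in front of the clip.
- post_center (a point): Pillar post: bare steel pillar 16 mm in diameter on a round dark foot 52 mm in diameter and 12 mm high, 90 mm tall over all; about 250 g. The point is on its axis half-way up (45 mm above its underside); z is up. It stands on the other ringed place of the board.
- station: White board, fixed, 190 (x) x 170 (y) x 12 mm thick. Origin: centre of underside; x roughly away from the robot, z up. Clip centre (tube axis) at x +55, y 0; mouth opens to -x; jaws 26 to 40 mm above origin, reaching 15 mm in -x and 22 mm sideways of it. Two ringed standing places near x -35, y +36 and -36 (within 3 mm); bottle and post swap places between starts.
- mat: Grey side mat, fixed, 140 mm (x) by 180 mm (y), 3 mm thick, flat on the bench; on the left or right of the board. Origin: centre of its underside; z up. There is room on it for bottle and post side by side along y.
- holder: Tube holder, fixed, on the other side of the board from the mat: grey plate 120 x 120 x 12 mm with an upright aluminium collar (open ring) in its middle, 52 mm inside, 62 mm outside diameter, 18 mm high. Origin: centre of the underside, on the collar's axis; z up. The tube's foot goes inside the collar, on the plate's top 12 mm above the origin.
- driver: Screwdriver, 170 mm long, lying on the bench; origin: centre of its underside. A bystander.
- tipbox: Clear open plastic box, 85 mm by 120 mm, 45 mm high; origin: centre of its underside. A bystander.
- jar: Round glass jar with a white lid, 60 mm in diameter and 60 mm high; origin: centre of its underside. A bystander.
Not all that is in view belongs to the job. Leave any purple or turquoise look-alike of the part that bears tube_center alone.

How it is judged:
By the outcome, as a careful person would: the job done as asked, in the order asked, and still so for the second after the job is handed in, with the robot touching nothing.
It also fails if it takes over 136 s, if anything falls off the work surface, if the arm or the gripper's body presses on something with over 40 N, if the wrist force passes 120 N, or if a joint passes its speed limit or range.

## Working session

There is one attempt and no reset: what is moved stays moved. The work goes in short steps, Python scripts to look and compute and a tool call to move; the robot and the scene stay as the last step left them, time stands still between calls to the robot, and variables do not carry over. Pictures are saved under pics/ and viewed, at most 14 in all, crops included, and the job is handed in when it is done.

Besides the shell and the picture viewer there is one more tool, called after "Emit:" in YAML: its name, and indented under it one key for each argument. send_rows: Moves the arm, as the interface text tells. Its arguments: {"type":"object","properties":{"moves":{"type":"array"},"force":{"type":"number"}},"required":["moves"]}

```bash
mkdir -p pics; ls; cat > h.py <<'E'
import numpy as np, cv2
from rig import sensors, eyes, r
from scipy.spatial.transform import Rotation as R
def pose():
    s=sensors.observe(); T=np.eye(4)
    T[:3,:3]=R.from_euler('xyz',s['orientation'],degrees=True).as_matrix(); T[:3,3]=s['position']; return s,T
def cam(n):
    s,T=pose(); c=eyes.camera(n)
    if n=='wrist': M=T@np.array(c['mount'])
    else:
        M=np.eye(4); Rm=cv2.Rodrigues(np.array(c['rvec'],float))[0]; M[:3,:3]=Rm.T; M[:3,3]=-Rm.T@np.array(c['tvec'],float).ravel()
    c['M']=M; return c
def save(c,n): cv2.imwrite('pics/'+n,c['color'][:,:,::-1])
def world(c,px):
    "world points from pixels with depth"
    px=np.atleast_2d(px).astype(float); z=np.array([c['z_map'][int(round(v)),int(round(u))] for u,v in px])
    n=cv2.undistortPoints(px[:,None],np.array(c['camera_matrix']),np.array(c['dist_coeffs'],float))[:,0]
    P=np.c_[n*z[:,None],z]; return P@c['M'][:3,:3].T+c['M'][:3,3]
def cloud(c):
    v,u=np.mgrid[0:400,0:640]; px=np.c_[u.ravel(),v.ravel()]; return world(c,px).reshape(400,640,3)
def plane(c,px,z):
    px=np.atleast_2d(px).astype(float)
    n=cv2.undistortPoints(px[:,None],np.array(c['camera_matrix']),np.array(c['dist_coeffs'],float))[:,0]
    d=np.c_[n,np.ones(len(n))]@c['M'][:3,:3].T; o=c['M'][:3,3]; return o+d*((z-o[2])/d[:,2])[:,None]
E
python3 - <<'E'
from h import *
s,_=pose(); print(s)
for n in('top','side'):
    c=cam(n); save(c,n+'0.png'); print(n,c['M'][:3,3])
    for t in 'tube_center bottle_center post_center station mat holder driver tipbox jar'.split():
        for d in eyes.boxes_of(t,n)[:3]:
            print(t,d['conf'],np.round(d['centre']),np.round(world(c,d['centre'])[0],3))
E
```

```text
pics
{'time': 0.0, 'qpos': array([-7.99067764e+01,  2.81645775e+01,  8.93478661e+01, -1.65794049e-03,
        6.25494182e+01, -6.05056625e+00]), 'qd': array([-0.07136304, -0.07152719, -0.01617914,  0.05803501,  0.02547363,
        0.02793226]), 'joint_efforts': array([ 2.81080072e-03, -6.12625694e+01, -2.58178765e+01,  6.94704219e-02,
        4.82255383e-02, -9.45014153e-05]), 'position': array([ 0.17375451, -0.60012713,  0.21407066]), 'orientation': array([-1.79938328e+02, -5.05835459e-03,  1.61445522e+01]), 'contact_force': array([-0.26930596, -0.10753238,  0.04711275]), 'moment': array([ 0.03602201,  0.00652042, -0.03310028]), 'gripper_force': 0.0, 'gripper_width': 0.9992597480939379}
top [0.49927649 0.02886739 1.18174345]
tube_center 0.73 [376. 127.] [ 0.734 -0.111  0.095]
tube_center 0.59 [328. 159.] [0.654 0.008 0.11 ]
tube_center 0.56 [297. 124.] [0.744 0.082 0.097]
bottle_center 0.56 [316. 194.] [0.571 0.04  0.105]
post_center 0.77 [345. 195.] [ 0.568 -0.031  0.105]
station 0.6 [328. 179.] [0.616 0.007 0.013]
mat 0.98 [439. 251.] [ 0.425 -0.277  0.003]
mat 0.37 [315. 196.] [0.568 0.04  0.106]
driver 0.93 [245. 150.] [0.696 0.221 0.026]
tipbox 0.85 [450. 142.] [ 0.707 -0.315  0.005]
jar 0.83 [188. 170.] [0.642 0.358 0.06 ]
side [0.29596213 0.70096929 0.57033899]
tube_center 0.98 [250. 213.] [0.74  0.087 0.054]
tube_center 0.92 [266. 194.] [ 0.747 -0.     0.054]
tube_center 0.77 [323. 183.] [ 0.639 -0.112  0.045]
bottle_center 0.84 [325. 220.] [0.56  0.065 0.068]
post_center 0.67 [336. 204.] [ 0.568 -0.024  0.053]
station 0.85 [312. 228.] [0.608 0.033 0.01 ]
station 0.18 [328. 156.] [ 0.717 -0.338  0.003]
mat 0.79 [415. 186.] [ 0.423 -0.262  0.001]
holder 0.59 [332. 339.] [0.449 0.308 0.012]
driver 0.89 [233. 271.] [0.691 0.239 0.022]
driver 0.31 [215. 330.] [0.618 0.393 0.055]
tipbox 0.86 [330. 156.] [ 0.71  -0.343  0.002]
jar 0.76 [218. 332.] [0.615 0.391 0.049]
```

View pics/top0.png

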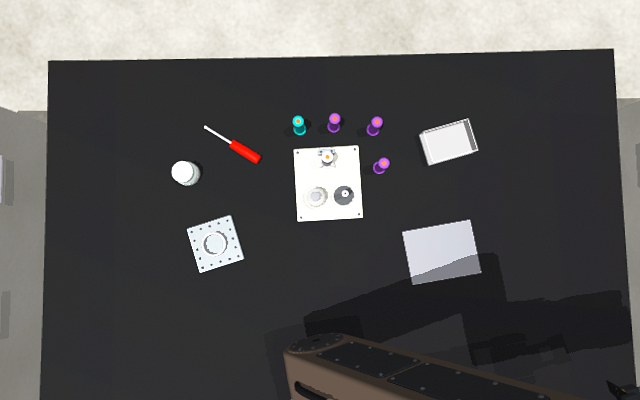

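View pics/side0.png

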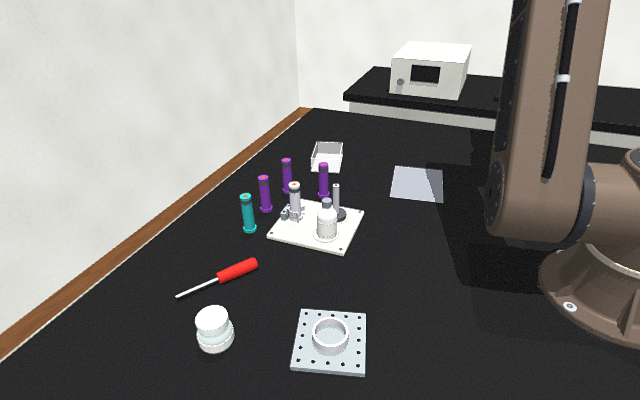

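The aluminium tube is in the clip at (328,158) in the top view. The look-alikes are purple at (335,122), (376,125) and (382,165), and turquoise at (298,125). The bottle is at (316,196), the post at (345,195), the mat at (442,252) on the right and the holder at (215,244) on the left. I'll confirm this in an enlarged crop and work out the frames.

```bash
python3 - <<'E'
from h import *
c=cam('top'); C=cloud(c); im=c['color'].astype(int)
cv2.imwrite('pics/crop.png',cv2.resize(c['color'][100:235,280:400,::-1],None,fx=4.4,fy=4.4,interpolation=cv2.INTER_CUBIC))
g=im.min(2)
for n,(u0,u1,v0,v1),z,zr in(('station',(285,370,140,228),.012,(.005,.02)),('mat',(395,490,215,290),.003,(-.003,.02)),('holder',(180,250,210,280),.012,(.004,.02))):
    m=np.zeros(g.shape,np.uint8); m[v0:v1,u0:u1]=(g[v0:v1,u0:u1]>75)
    k=cv2.findContours(m,0,2)[0]; k=max(k,key=cv2.contourArea)[:,0]
    W=plane(c,k,z)[:,:2].astype(np.float32); print(n,cv2.minAreaRect(W))
w=cam('wrist'); print(np.round(np.array(w['mount']),4)); print(c['camera_matrix'],w['camera_matrix'])
E
```

```text
station ((0.6066815257072449, 0.008733443915843964), (0.191946342587471, 0.1719486564397812), 2.277179718017578)
mat ((0.4236254096031189, -0.2811558246612549), (0.14072702825069427, 0.18257001042366028), 9.146565437316895)
holder ((0.455630362033844, 0.30321282148361206), (0.12122038006782532, 0.12142517417669296), 16.773788452148438)
[[ 1.100e-03 -9.664e-01 -2.571e-01  7.130e-02]
 [ 1.000e+00  1.000e-03  6.000e-04 -3.000e-04]
 [-3.000e-04 -2.571e-01  9.664e-01 -1.711e-01]
 [ 0.000e+00  0.000e+00  0.000e+00  1.000e+00]]
[[450.23984157   0.         316.95794159]
 [  0.         450.23984157 193.23618528]
 [  0.           0.           1.        ]] [[289.2829625    0.         325.43042262]
 [  0.         289.2829625  202.81038099]
 [  0.           0.           1.        ]]
```

View pics/crop.png

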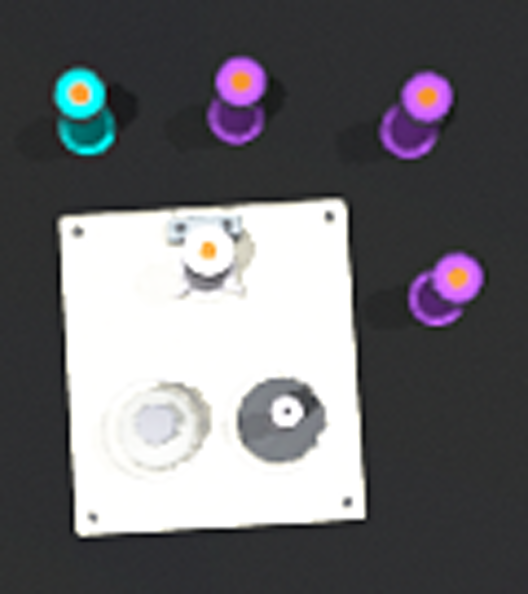

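The tube in the clip is the only aluminium one, so it's the target. The bottle is in the +y place and the post in the -y place. I'll move above the board for a closer wrist view.

Emit:
send_rows:
  moves:
    - [[0,0,0],[0,0,0.081],80]
    - [[0,0,0],[0,0,0.081],80]
    - [[0,0,0],[0,0,0.081],80]
    - [[22.5,-29.5,0],[0,0,0],80]
    - [[22.5,-29.5,0],[0,0,0],80]
    - [[22.5,-29.5,0],[0,0,0],80]
    - [[22.5,-29.5,0],[0,0,0],80]
    - [[22.5,-29.5,0],[0,0,0],80]
    - [[22.5,-29.5,0],[0,0,0],80]
    - [[22.5,-29.5,0],[0,0,0],80]
    - [[22.5,-29.5,0],[0,0,0],80]
    - [[22.5,-29.5,0],[0,0,0],80]

```text
time: 2.1
position: [0.3666, -0.3257, 0.2149]
orientation: [180.0, -0.0, 2.2]
contact_force: [0.6, -0.1, 0.6]
gripper_width: 0.841
gripper_force: 0.0
```

Emit:
send_rows:
  moves:
    - [[22.5,-29.5,0],[0,0,0],80]
    - [[22.5,-29.5,0],[0,0,0],80]
    - [[22.5,-29.5,0],[0,0,0],80]
    - [[22.5,-29.5,0],[0,0,0],80]
    - [[22.5,-29.5,0],[0,0,0],80]
    - [[22.5,-29.5,0],[0,0,0],80]
    - [[22.5,-29.5,0],[0,0,0],80]
    - [[22.5,-29.5,0],[0,0,0],80]
    - [[22.5,-29.5,0],[0,0,0],80]
    - [[22.5,-29.5,0],[0,0,0],80]
    - [[15,-20,0],[0,0,0],80]
    - [[0,0,0],[0,0,0],80]

```text
time: 3.1
position: [0.5954, 0.0004, 0.2143]
orientation: [-180.0, -0.0, 2.4]
contact_force: [-0.0, -0.5, -0.3]
gripper_width: 0.839
gripper_force: 0.0
```

```bash
python3 - <<'E'
from h import *
s,_=pose(); print(s['time'],s['position'],s['orientation'],s['qpos'])
c=cam('wrist'); save(c,'w1.png')
for t in 'tube_center bottle_center post_center station'.split():
    for d in eyes.boxes_of(t,'wrist')[:3]: print(t,d['conf'],np.round(d['centre']),np.round(world(c,d['centre'])[0],3))
C=cloud(c); np.save('C1.npy',C)
E
```

```text
3.1 [5.95407906e-01 4.46221801e-04 2.14348614e-01] [-1.79976951e+02 -4.97806728e-02  2.41430073e+00] [-6.32554082e+00  2.57066972e+01  9.36757882e+01  3.48409220e-02
  6.05718187e+01  8.12430421e+01]
tube_center 0.95 [319. 132.] [0.661 0.009 0.109]
tube_center 0.67 [442. 152.] [ 0.646 -0.112  0.097]
tube_center 0.61 [444.  49.] [ 0.738 -0.101  0.096]
bottle_center 0.61 [288. 213.] [0.577 0.039 0.095]
post_center 0.78 [349. 203.] [ 0.58  -0.028  0.054]
station 0.67 [320. 159.] [0.626 0.008 0.014]
station 0.52 [314. 130.] [0.663 0.014 0.11 ]
```

View pics/w1.png

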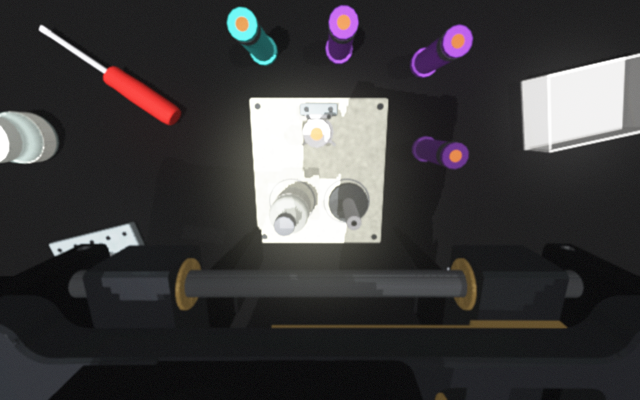

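The wrist view shows the aluminium tube at (317,132), the bottle at (290,210), the post at (351,205), with the look-alikes standing clear off the board. Next I'll fit the axes from the depth maps.

```bash
cat > fit.py <<'E'
from h import *
from scipy.optimize import least_squares
def circ(P,c0,zr,rad,tol=.012):
    P=P.reshape(-1,3); P=P[np.isfinite(P).all(1)]; c=np.array(c0,float)
    for t in(tol,tol/2,.004):
        d=np.hypot(P[:,0]-c[0],P[:,1]-c[1]); q=P[(P[:,2]>zr[0])&(P[:,2]<zr[1])&(abs(d-rad)<t)]
        if len(q)<8: return None
        c=least_squares(lambda x:np.hypot(q[:,0]-x[0],q[:,1]-x[1])-rad,c,loss='soft_l1',f_scale=.001).x
    return np.round(c,4),len(q)
def disc(P,c0,zr,rad):
    P=P.reshape(-1,3); q=P[(P[:,2]>zr[0])&(P[:,2]<zr[1])&(np.hypot(P[:,0]-c0[0],P[:,1]-c0[1])<rad)]
    (x,y),rr=cv2.minEnclosingCircle(q[:,:2].astype(np.float32)); return np.round([x,y,rr],4),len(q),np.round(q[:,2].max(),4)
E
python3 - <<'E'
from fit import *
c=cam('top')
for n,C in(('wrist',np.load('C1.npy')),('top',cloud(c))):
    print(n)
    print('bottle',circ(C,(.571,.043),(.022,.062),.023), 'cap',disc(C,(.571,.043),(.095,.115),.02))
    print('pillar',circ(C,(.573,-.029),(.03,.095),.008,.008),'top',disc(C,(.573,-.029),(.09,.115),.02),'foot',disc(C,(.573,-.029),(.0195,.027),.032),circ(C,(.573,-.029),(.014,.022),.026,.008))
    print('tube',circ(C,(.661,.010),(.045,.1),.013,.01),'top',disc(C,(.661,.010),(.1,.115),.02))
    print('ring',disc(C,(.4556,.3032),(.025,.034),.04))
P=np.load('C1.npy').reshape(-1,3)
for a in((.55,.65,-.01,.02),):
    q=P[(P[:,0]>.61)&(P[:,0]<.63)&(abs(P[:,1])<.06)]; print('board z',np.median(q[:,2]))
E
```

```text
wrist
bottle (array([0.5665, 0.042 ]), 280) cap (array([0.5668, 0.0419, 0.0112]), 403, np.float64(0.1089))
pillar (array([ 0.5718, -0.0297]), 205) top (array([ 0.5722, -0.0295,  0.008 ]), 218, np.float64(0.1049)) foot (array([ 0.5723, -0.0295,  0.0258]), 916, np.float64(0.027)) (array([ 0.572 , -0.0289]), 107)
tube None top (array([0.6603, 0.0116, 0.0132]), 617, np.float64(0.1114))Traceback (most recent call last):
  File "<stdin>", line 8, in <module>
  File "fit.py", line 12, in disc
    (x,y),rr=cv2.minEnclosingCircle(q[:,:2].astype(np.float32)); return np.round([x,y,rr],4),len(q),np.round(q[:,2].max(),4)
                                                                                                             ~~~~~~~~~~^^
    return umr_maximum(a, axis, None, out, keepdims, initial, where)
ValueError: zero-size array to reduction operation maximum which has no identity
```

```bash
python3 - <<'E'
from fit import *
C=cloud(cam('top'))
print('bottle',circ(C,(.571,.043),(.022,.062),.023), 'cap',disc(C,(.571,.043),(.095,.115),.02))
print('pillar',circ(C,(.573,-.029),(.03,.095),.008,.008),'top',disc(C,(.573,-.029),(.09,.115),.02),'foot',disc(C,(.573,-.029),(.0195,.027),.032))
print('tube',circ(C,(.661,.010),(.045,.1),.013,.01),'top',disc(C,(.661,.010),(.1,.115),.02))
print('ring',disc(C,(.4556,.3032),(.025,.034),.04))
E
```

```text
bottle None cap (array([0.5728, 0.035 , 0.0018]), 3, np.float64(0.109))
pillar (array([ 0.5725, -0.0294]), 8) top (array([ 0.5716, -0.0287,  0.0075]), 24, np.float64(0.106)) foot (array([ 0.5733, -0.0288,  0.025 ]), 53, np.float64(0.0268))Traceback (most recent call last):
  File "<stdin>", line 5, in <module>
  File "fit.py", line 12, in disc
    (x,y),rr=cv2.minEnclosingCircle(q[:,:2].astype(np.float32)); return np.round([x,y,rr],4),len(q),np.round(q[:,2].max(),4)
                                                                                                             ~~~~~~~~~~^^
    return umr_maximum(a, axis, None, out, keepdims, initial, where)
ValueError: zero-size array to reduction operation maximum which has no identity
```

Emit:
send_rows:
  moves:
    - [[-8.2,9.6,0],[0,0,0],45]
    - [[-8.2,9.6,0],[0,0,0],45]
    - [[-8.2,9.6,0],[0,0,0],45]
    - [[0,0,15],[0,0,0],45]
    - [[0,0,20],[0,0,0],45]
    - [[0,0,20],[0,0,0],45]
    - [[0,0,10],[0,0,0],45]
    - [[0,0,0],[0,0,0],45]
    - [[0,0,0],[0,0,0],45]
  force: 25

```text
time: 4.2
position: [0.5698, -0.0335, 0.1499]
orientation: [180.0, 0.0, 2.2]
contact_force: [1.3, -0.7, -0.7]
gripper_width: 0.473
gripper_force: 0.0
```

```bash
python3 - <<'E'
from fit import *
s,_=pose(); print(s['position'],s['orientation'])
c=cam('wrist'); C=cloud(c)
s,_=pose(); print(s['position'])
print('pillar',circ(C,(.573,-.029),(.03,.095),.008,.008),'top',disc(C,(.573,-.029),(.09,.115),.02))
E
```

```text
[ 0.5698139  -0.03347003  0.14990106] [1.79998752e+02 2.07425520e-02 2.18685606e+00]
[ 0.57021414 -0.03334959  0.1504581 ]
pillar (array([ 0.5716, -0.0295]), 272) top (array([ 0.5718, -0.0296,  0.0082]), 365, np.float64(0.1048))
```

Emit:
send_rows:
  moves:
    - [[1.9,-3.8,0],[0,0,0],45]
    - [[0,0,10],[0,0,0],45]
    - [[0,0,20],[0,0,0],45]
    - [[0,0,25],[0,0,0],45]
    - [[0,0,25],[0,0,0],45]
    - [[0,0,15],[0,0,0],45]
    - [[0,0,8],[0,0,0],45]
    - [[0,0,0],[0,0,0],45]
    - [[0,0,0],[0,0,0],45]

```text
time: 5.0
position: [0.572, -0.0289, 0.0469]
orientation: [180.0, -0.0, 2.2]
contact_force: [-0.2, 0.0, 0.6]
gripper_width: 0.473
gripper_force: 0.0
```

Emit:
send_rows:
  moves:
    - [[0,0,0],[0,0,0],30]
    - [[0,0,0],[0,0,0],22]
    - [[0,0,0],[0,0,0],10]
    - [[0,0,0],[0,0,0],10]
    - [[0,0,0],[0,0,0],10]
    - [[0,0,0],[0,0,0],10]
    - [[0,0,0],[0,0,0],10]
    - [[0,0,0],[0,0,0],10]
  force: 30

```text
time: 5.67
position: [0.5719, -0.0291, 0.0469]
orientation: [180.0, -0.0, 2.2]
contact_force: [-1.2, -1.3, 4.9]
gripper_width: 0.166
gripper_force: 30.0
```

Emit:
send_rows:
  moves:
    - [[0,0,-5],[0,0,0],10]
    - [[0,0,-15],[0,0,0],10]
    - [[0,0,-25],[0,0,0],10]
    - [[0,0,-20],[0,0,0],10]
    - [[0,0,-5],[0,0,0],10]
    - [[0,0,0],[0,0,0],10]

```text
time: 6.17
position: [0.5722, -0.029, 0.1177]
orientation: [180.0, -0.1, 2.2]
contact_force: [1.0, 0.1, -3.9]
gripper_width: 0.161
gripper_force: 30.0
```

Emit:
send_rows:
  moves:
    - [[-5,10,0],[0,0,0],10]
    - [[-11,20,0],[0,0,0],10]
    - [[-15,28,0],[0,0,0],10]
    - [[-15,29,0],[0,0,0],10]
    - [[-15,29,0],[0,0,0],10]
    - [[-15,29,0],[0,0,0],10]
    - [[-15,29,0],[0,0,0],10]
    - [[-15,29,0],[0,0,0],10]
    - [[-15,28,0],[0,0,0],10]
    - [[-15,28,0],[0,0,0],10]
    - [[-11,19,0],[0,0,0],10]
    - [[-5.4,10,0],[0,0,0],10]

```text
time: 7.17
position: [0.4284, -0.3247, 0.1151]
orientation: [-179.9, 0.1, 2.1]
contact_force: [-0.1, 0.3, -2.4]
gripper_width: 0.165
gripper_force: 30.0
```

Emit:
send_rows:
  moves:
    - [[0,0,0],[0,0,0],10]
    - [[0,0,10],[0,0,0],10]
    - [[0,0,20],[0,0,0],10]
    - [[0,0,20],[0,0,0],10]
    - [[0,0,12],[0,0,0],10]
    - [[0,0,6],[0,0,0],10]
    - [[0,0,3],[0,0,0],10]
    - [[0,0,0],[0,0,0],10]
    - [[0,0,0],[0,0,0],10]

```text
time: 7.92
position: [0.431, -0.3224, 0.0459]
orientation: [180.0, -0.0, 2.3]
contact_force: [0.4, -0.5, -1.9]
gripper_width: 0.162
gripper_force: 30.0
```

```bash
python3 - <<'E'
from fit import *
s,_=pose(); print(s['position'],s['contact_force'])
c=cam('side'); save(c,'s2.png')
C=cloud(cam('top'))
print('bottle',disc(C,(.568,.042),(.095,.115),.02),'tube',disc(C,(.661,.010),(.1,.115),.02))
print('mat z',np.median(C[240:248,410:430,2]))
E
```

```text
[ 0.43099846 -0.32244226  0.04588367] [ 0.3698949  -0.49991205 -1.89875747]
bottle (array([0.5666, 0.0424, 0.011 ]), 66, np.float64(0.1096)) tube (array([0.6601, 0.0119, 0.0131]), 95, np.float64(0.1136))
mat z 0.002781050486460601
```

View pics/s2.png

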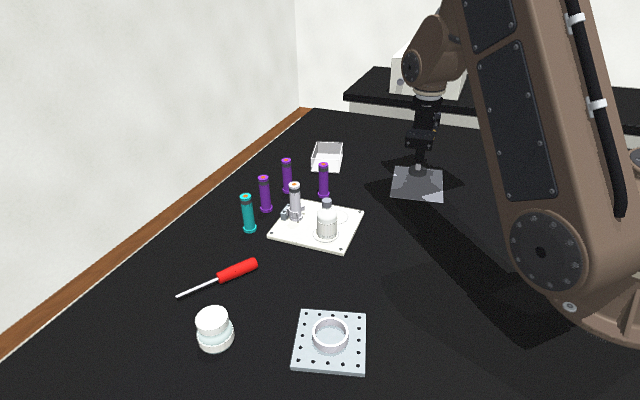

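The post is upright over the mat's far half at (417,185), about 8 mm up. I'll set it down and release it.

Emit:
send_rows:
  moves:
    - [[0,0,4],[0,0,0],10]
    - [[0,0,2],[0,0,0],10]
    - [[0,0,1],[0,0,0],10]
    - [[0,0,0.7],[0,0,0],10]
    - [[0,0,0],[0,0,0],10]
    - [[0,0,0],[0,0,0],10]

```text
time: 8.52
position: [0.4306, -0.3227, 0.038]
orientation: [180.0, -0.0, 2.2]
contact_force: [-0.5, -0.2, -1.5]
gripper_width: 0.165
gripper_force: 30.0
```

Emit:
send_rows:
  moves:
    - [[0,0,0.5],[0,0,0],10]
    - [[0,0,0],[0,0,0],10]
    - [[0,0,0],[0,0,0],22]
    - [[0,0,0],[0,0,0],40]
    - [[0,0,0],[0,0,0],45]
    - [[0,0,0],[0,0,0],45]
    - [[0,0,-10],[0,0,0],45]
    - [[0,0,-25],[0,0,0],60]
    - [[0,0,-30],[0,0,0],70]
    - [[0,0,-35],[0,0,0],70]
    - [[0,0,-30],[0,0,0],70]
    - [[0,0,-10],[0,0,0],70]

```text
time: 9.52
position: [0.4316, -0.3235, 0.1823]
orientation: [179.7, -0.2, 2.2]
contact_force: [-0.1, 0.6, 0.8]
gripper_width: 0.723
gripper_force: 0.0
```

Emit:
send_rows:
  moves:
    - [[6,-15,0],[0,0,0],70]
    - [[14,-33,0],[0,0,0],70]
    - [[14,-34,0],[0,0,0],70]
    - [[14,-34,0],[0,0,0],70]
    - [[14,-34,0],[0,0,0],70]
    - [[14,-34,0],[0,0,0],70]
    - [[14,-34,0],[0,0,0],70]
    - [[14,-34,0],[0,0,0],70]
    - [[14,-34,0],[0,0,0],70]
    - [[14,-34,0],[0,0,0],70]
    - [[13,-27,0],[0,0,0],70]
    - [[5,-12,0],[0,0,0],70]

```text
time: 10.52
position: [0.5673, 0.045, 0.1774]
orientation: [-180.0, -0.0, 2.4]
contact_force: [-0.1, -0.4, -0.5]
gripper_width: 0.734
gripper_force: 0.0
```

Emit:
send_rows:
  moves:
    - [[0,0,0],[0,0,0],70]
    - [[0,0,0],[0,0,0],70]
    - [[0,0,0],[0,0,0],70]

```text
time: 10.77
position: [0.5661, 0.0409, 0.1773]
orientation: [180.0, 0.0, 2.2]
contact_force: [0.6, -0.6, 0.1]
gripper_width: 0.731
gripper_force: 0.0
```

```bash
python3 - <<'E'
from fit import *
s,_=pose(); print(s['position'],s['orientation'])
C=cloud(cam('wrist'))
print('bottle',circ(C,(.5666,.042),(.022,.062),.023), 'cap',disc(C,(.5666,.042),(.095,.115),.02))
C=cloud(cam('top'))
print('post',disc(C,(.4306,-.3227),(.07,.1),.03),'foot',disc(C,(.4306,-.3227),(.0105,.03),.03))
E
```

```text
[0.56612932 0.04086924 0.17729645] [1.79983873e+02 3.43591231e-02 2.19018097e+00]
bottle (array([0.5665, 0.0422]), 228) cap (array([0.5666, 0.0423, 0.0112]), 534, np.float64(0.1092))
post (array([ 0.4309, -0.3226,  0.0081]), 52, np.float64(0.098)) foot (array([ 0.4317, -0.3235,  0.0258]), 246, np.float64(0.0285))
```

Emit:
send_rows:
  moves:
    - [[0.5,-1.3,10],[0,0,0],70]
    - [[0,0,25],[0,0,0],70]
    - [[0,0,30],[0,0,0],70]
    - [[0,0,30],[0,0,0],70]
    - [[0,0,25],[0,0,0],70]
    - [[0,0,14],[0,0,0],70]
    - [[0,0,6],[0,0,0],70]
    - [[0,0,0],[0,0,0],70]
    - [[0,0,0],[0,0,0],70]

```text
time: 11.62
position: [0.5672, 0.0428, 0.0377]
orientation: [180.0, -0.0, 2.2]
contact_force: [0.2, 0.3, 0.1]
gripper_width: 0.736
gripper_force: 0.0
```

Emit:
send_rows:
  moves:
    - [[0,0,0],[0,0,0],58]
    - [[0,0,0],[0,0,0],51]
    - [[0,0,0],[0,0,0],48]
    - [[0,0,0],[0,0,0],45]
    - [[0,0,0],[0,0,0],40]
    - [[0,0,0],[0,0,0],40]
    - [[0,0,0],[0,0,0],40]
    - [[0,0,0],[0,0,0],40]
  force: 15

```text
time: 12.28
position: [0.5673, 0.0431, 0.0379]
orientation: [180.0, -0.0, 2.2]
contact_force: [-1.5, -0.6, 5.8]
gripper_width: 0.479
gripper_force: 15.0
```

Emit:
send_rows:
  moves:
    - [[0,0,-5],[0,0,0],40]
    - [[0,0,-15],[0,0,0],40]
    - [[0,0,-20],[0,0,0],40]
    - [[0,0,-15],[0,0,0],40]
    - [[0,0,-5],[0,0,0],40]
    - [[0,0,0],[0,0,0],40]

```text
time: 12.78
position: [0.5675, 0.0432, 0.0985]
orientation: [180.0, -0.1, 2.2]
contact_force: [0.1, 0.5, -0.7]
gripper_width: 0.483
gripper_force: 15.0
```

Emit:
send_rows:
  moves:
    - [[-6,10,0],[0,0,0],40]
    - [[-11,19,0],[0,0,0],40]
    - [[-16,27,0],[0,0,0],40]
    - [[-16,28,0],[0,0,0],40]
    - [[-16,28,0],[0,0,0],40]
    - [[-16,28,0],[0,0,0],40]
    - [[-16,28,0],[0,0,0],40]
    - [[-16,27,0],[0,0,0],40]
    - [[-16,27,0],[0,0,0],40]
    - [[-16,27,0],[0,0,0],40]
    - [[-11,18,0],[0,0,0],40]
    - [[-5,9.6,0],[0,0,0],40]

```text
time: 13.78
position: [0.4147, -0.2413, 0.0965]
orientation: [-179.9, 0.1, 2.1]
contact_force: [0.2, -0.6, -0.9]
gripper_width: 0.48
gripper_force: 15.0
```

Emit:
send_rows:
  moves:
    - [[0,0,0],[0,0,0],40]
    - [[0,0,10],[0,0,0],40]
    - [[0,0,20],[0,0,0],40]
    - [[0,0,18],[0,0,0],40]
    - [[0,0,10],[0,0,0],40]
    - [[0,0,5],[0,0,0],40]
    - [[0,0,3],[0,0,0],40]
    - [[0,0,1],[0,0,0],40]
    - [[0,0,0],[0,0,0],40]
    - [[0,0,0],[0,0,0],40]

```text
time: 14.62
position: [0.4172, -0.2395, 0.031]
orientation: [180.0, -0.0, 2.2]
contact_force: [-0.0, -0.8, -1.4]
gripper_width: 0.482
gripper_force: 15.0
```

Emit:
send_rows:
  moves:
    - [[0,0,1.2],[0,0,0],40]
    - [[0,0,0.9],[0,0,0],40]
    - [[0,0,0],[0,0,0],40]
    - [[0,0,0],[0,0,0],55]
    - [[0,0,0],[0,0,0],65]
    - [[0,0,0],[0,0,0],65]
    - [[0,0,0],[0,0,0],65]
    - [[0,0,-15],[0,0,0],65]
    - [[0,0,-35],[0,0,0],65]
    - [[0,0,-40],[0,0,0],65]
    - [[0,0,-40],[0,0,0],65]
    - [[0,0,-15],[0,0,0],65]

```text
time: 15.62
position: [0.4179, -0.2401, 0.1779]
orientation: [179.8, -0.2, 2.2]
contact_force: [0.1, 0.3, 0.4]
gripper_width: 0.684
gripper_force: 0.0
```

Emit:
send_rows:
  moves:
    - [[8,-8,0],[0,0,0],55]
    - [[18,-17,0],[0,0,0],50]
    - [[25,-24,0],[0,0,0],50]
    - [[25,-24,0],[0,0,0],50]
    - [[25,-24,0],[0,0,0],50]
    - [[25,-24,0],[0,0,0],50]
    - [[25,-24,0],[0,0,0],50]
    - [[25,-24,0],[0,0,0],50]
    - [[25,-24,0],[0,0,0],50]
    - [[25,-24,0],[0,0,0],50]
    - [[18,-17,0],[0,0,0],50]
    - [[8.5,-7.7,0],[0,0,0],50]

```text
time: 16.62
position: [0.6611, 0.0149, 0.1714]
orientation: [-180.0, 0.1, 2.3]
contact_force: [-0.2, -0.1, -0.6]
gripper_width: 0.529
gripper_force: 0.0
```

Emit:
send_rows:
  moves:
    - [[0,0,0],[0,0,0],50]
    - [[0,0,0],[0,0,0],50]
    - [[0,0,0],[0,0,0],50]

```text
time: 16.87
position: [0.6589, 0.0111, 0.1727]
orientation: [180.0, 0.1, 2.2]
contact_force: [0.0, 0.3, 1.0]
gripper_width: 0.528
gripper_force: 0.0
```

```bash
python3 - <<'E'
from fit import *
s,_=pose(); print(s['position'],s['orientation'])
c=cam('wrist'); C=cloud(c); save(c,'w3.png')
print('tube',disc(C,(.661,.010),(.1,.118),.02))
C=cloud(cam('top'))
print('tube',disc(C,(.661,.010),(.1,.118),.02))
print('post',disc(C,(.4306,-.3227),(.07,.1),.03),'bottle',disc(C,(.417,-.2397),(.07,.12),.03))
E
```

```text
[0.65892322 0.01105996 0.17272673] [1.79994206e+02 7.70687982e-02 2.18707341e+00]
tube (array([0.6604, 0.0118, 0.0132]), 767, np.float64(0.1112))Traceback (most recent call last):
  File "<stdin>", line 6, in <module>
  File "fit.py", line 12, in disc
    (x,y),rr=cv2.minEnclosingCircle(q[:,:2].astype(np.float32)); return np.round([x,y,rr],4),len(q),np.round(q[:,2].max(),4)
                                                                                                             ~~~~~~~~~~^^
    return umr_maximum(a, axis, None, out, keepdims, initial, where)
ValueError: zero-size array to reduction operation maximum which has no identity
```

View pics/w3.png

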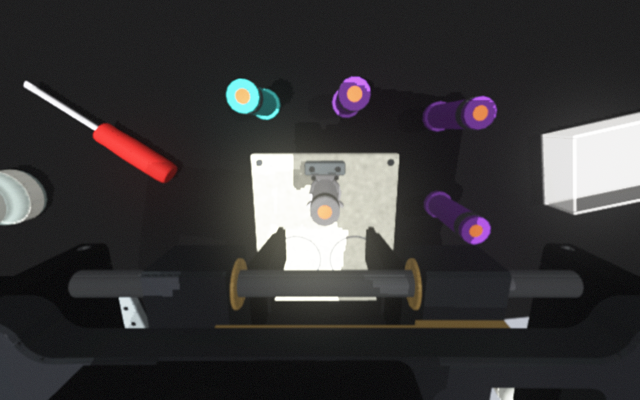

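The tube (324,205) is alone in the clip, and both rings are empty. I'll descend and grip above the jaws.

Emit:
send_rows:
  moves:
    - [[1.5,-0.7,10],[0,0,0],50]
    - [[0,0,25],[0,0,0],50]
    - [[0,0,30],[0,0,0],50]
    - [[0,0,30],[0,0,0],50]
    - [[0,0,18],[0,0,0],50]
    - [[0,0,8],[0,0,0],50]
    - [[0,0,3.5],[0,0,0],50]
    - [[0,0,0],[0,0,0],50]
    - [[0,0,0],[0,0,0],50]

```text
time: 17.72
position: [0.6619, 0.0124, 0.0499]
orientation: [180.0, -0.1, 2.2]
contact_force: [0.4, -0.4, 0.5]
gripper_width: 0.526
gripper_force: 0.0
```

Emit:
send_rows:
  moves:
    - [[0,0,0],[0,0,0],38]
    - [[0,0,0],[0,0,0],31]
    - [[0,0,0],[0,0,0],28]
    - [[0,0,0],[0,0,0],25]
    - [[0,0,0],[0,0,0],20]
    - [[0,0,0],[0,0,0],20]
    - [[0,0,0],[0,0,0],20]
    - [[0,0,0],[0,0,0],20]
  force: 50

```text
time: 18.38
position: [0.6615, 0.0126, 0.0492]
orientation: [180.0, -0.0, 2.2]
contact_force: [-1.2, -0.4, 5.5]
gripper_width: 0.271
gripper_force: 50.0
```

```bash
python3 - <<'E'
from fit import *
s,_=pose(); print(s['position'],s['orientation'],s['contact_force'])
C=cloud(cam('top'))
for n,a in(('post',((.4306,-.3227),(.07,.1),.03)),('bottle',((.417,-.2397),(.07,.12),.03))):
    try: print(n,disc(C,*a))
    except Exception as e: print(n,'occluded')
E
```

```text
[0.66147436 0.01261985 0.04921287] [ 1.79989971e+02 -2.85289611e-02  2.22776405e+00] [-1.19949498 -0.44144222  5.54688357]
post (array([ 0.4318, -0.3227,  0.0082]), 51, np.float64(0.096))
bottle (array([ 0.4175, -0.2385,  0.0175]), 136, np.float64(0.1015))
```

Emit:
send_rows:
  moves:
    - [[-2,0,0],[0,0,0],20]
    - [[-3,0,0],[0,0,0],20]
    - [[-3,0,0],[0,0,0],20]
    - [[-4,0,0],[0,0,0],20]
    - [[-5,0,0],[0,0,0],20]
    - [[-5,0,0],[0,0,0],20]
    - [[-6,0,0],[0,0,0],20]
    - [[-7,0,0],[0,0,0],20]
    - [[-7,0,0],[0,0,0],20]
    - [[-6,0,0],[0,0,0],20]
    - [[-4,0,0],[0,0,0],20]
    - [[0,0,0],[0,0,0],20]

```text
time: 19.43
position: [0.6086, 0.0106, 0.0492]
orientation: [180.0, -0.0, 2.2]
contact_force: [-0.1, -0.2, 9.1]
gripper_width: 0.267
gripper_force: 50.0
```

```bash
python3 - <<'E'
from fit import *
s,_=pose(); print(s['position'],s['orientation'],s['contact_force'])
c=cam('side'); cv2.imwrite('pics/s4.png',cv2.resize(c['color'][130:280,220:400,::-1],None,fx=4,fy=4,interpolation=cv2.INTER_CUBIC))
E
```

```text
[0.60860038 0.01055066 0.04921858] [ 1.79991144e+02 -1.44470564e-02  2.22281260e+00] [-0.13025925 -0.23190516  9.10360272]
```

View pics/s4.png

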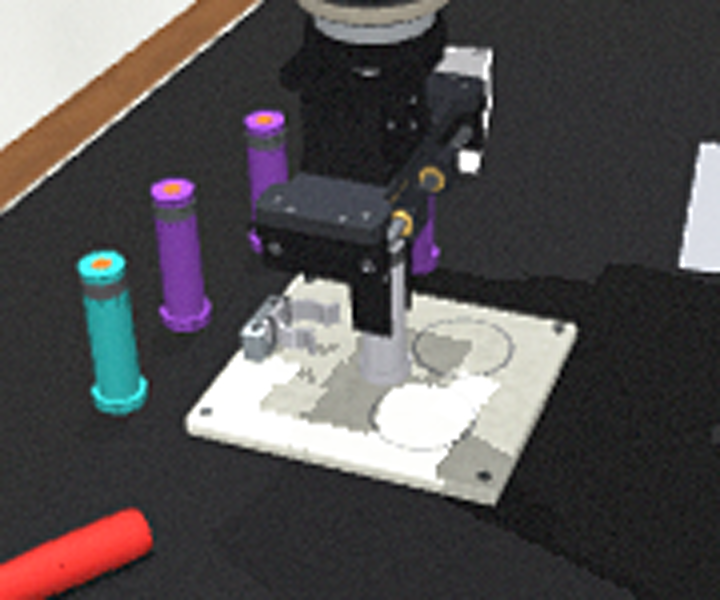

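The tube at (383,340) is out of the clip jaws (290,325). I'll lift it and carry it over the holder.

Emit:
send_rows:
  moves:
    - [[0,0,-3],[0,0,0],20]
    - [[0,0,-10],[0,0,0],20]
    - [[0,0,-20],[0,0,0],20]
    - [[0,0,-20],[0,0,0],20]
    - [[0,0,-10],[0,0,0],20]
    - [[0,0,-2],[0,0,0],20]
    - [[0,0,0],[0,0,0],20]

```text
time: 20.07
position: [0.6092, 0.0106, 0.1142]
orientation: [180.0, -0.0, 2.2]
contact_force: [-0.1, -0.7, -1.4]
gripper_width: 0.269
gripper_force: 50.0
```

Emit:
send_rows:
  moves:
    - [[-5,-10,0],[0,0,0],20]
    - [[-9,-20,0],[0,0,0],20]
    - [[-14,-29,0],[0,0,0],20]
    - [[-14,-30,0],[0,0,0],20]
    - [[-14,-30,0],[0,0,0],20]
    - [[-14,-30,0],[0,0,0],20]
    - [[-14,-30,0],[0,0,0],20]
    - [[-14,-30,0],[0,0,0],20]
    - [[-14,-29,0],[0,0,0],20]
    - [[-14,-29,0],[0,0,0],20]
    - [[-10,-20,0],[0,0,0],20]
    - [[-5.7,-11.3,0],[0,0,0],20]

```text
time: 21.07
position: [0.4536, 0.3051, 0.1127]
orientation: [179.9, 0.1, 2.3]
contact_force: [0.1, 0.1, -1.9]
gripper_width: 0.267
gripper_force: 50.0
```

Emit:
send_rows:
  moves:
    - [[0,0,0],[0,0,0],20]
    - [[0,0,0],[0,0,0],20]
    - [[0,0,0],[0,0,0],20]

```text
time: 21.32
position: [0.4564, 0.3024, 0.1134]
orientation: [180.0, 0.0, 2.2]
contact_force: [-0.2, -0.0, -0.9]
gripper_width: 0.266
gripper_force: 50.0
```

```bash
python3 - <<'E'
from fit import *
s,_=pose(); print(s['position'],s['orientation'],s['contact_force'])
c=cam('side'); C=cloud(c); cv2.imwrite('pics/s5.png',cv2.resize(c['color'][190:390,220:440,::-1],None,fx=3,fy=3,interpolation=cv2.INTER_CUBIC))
p=s['position']; P=C.reshape(-1,3)
for z0 in np.arange(.05,.12,.012):
    q=P[(P[:,2]>z0)&(P[:,2]<z0+.012)&(np.hypot(P[:,0]-p[0],P[:,1]-p[1])<.025)]
    print(round(z0,3),len(q),np.round(np.median(q,0),4) if len(q) else '')
t=cam('top'); T=cloud(t)
try: print('ring top',disc(T,(.4556,.3032),(.025,.034),.04))
except Exception: print('occ')
try: print('ring side',disc(C,(.4556,.3032),(.026,.034),.04))
except Exception: print('occ')
E
```

```text
[0.45637195 0.30243954 0.11337703] [1.79969834e+02 3.33498087e-02 2.19811595e+00] [-2.11825347e-01 -4.79566794e-04 -8.88156087e-01]
0.05 0 
0.062 0 
0.074 133 [0.4498 0.3144 0.0828]
0.086 83 [0.4504 0.3134 0.0921]
0.098 64 [0.45   0.3136 0.1026]
0.11 41 [0.4447 0.3079 0.1147]
ring top (array([0.4302, 0.2938, 0.0048]), 6, np.float64(0.0311))
ring side (array([0.4537, 0.3053, 0.0319]), 306, np.float64(0.0317))
```

View pics/s5.png

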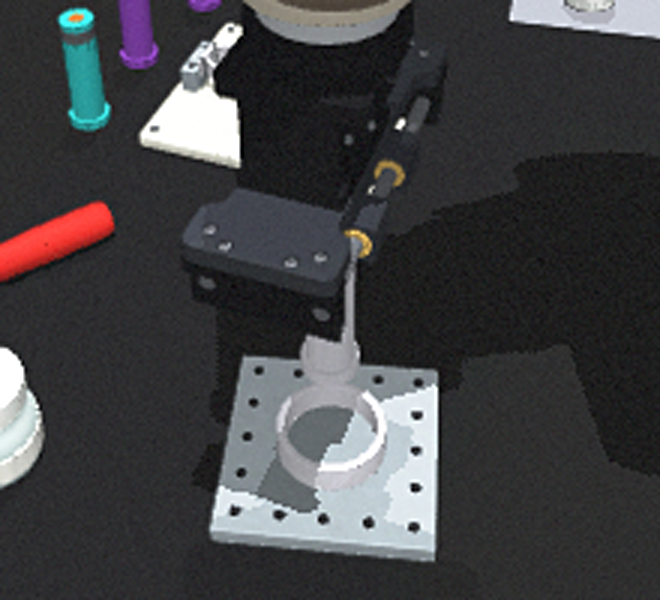

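The tube hangs upright over the collar: foot at (330,370), collar centre at (332,435) in the crop, and the measured axes agree within 2 mm. Lowering.

Emit:
send_rows:
  moves:
    - [[-1,-1,8],[0,0,0],20]
    - [[0,0,18],[0,0,0],20]
    - [[0,0,18],[0,0,0],20]
    - [[0,0,10],[0,0,0],20]
    - [[0,0,5],[0,0,0],20]
    - [[0,0,2.5],[0,0,0],20]
    - [[0,0,1],[0,0,0],20]
    - [[0,0,0],[0,0,0],20]
    - [[0,0,0],[0,0,0],20]

```text
time: 22.17
position: [0.4555, 0.3043, 0.0519]
orientation: [-180.0, -0.1, 2.2]
contact_force: [-0.2, 0.1, -0.5]
gripper_width: 0.268
gripper_force: 50.0
```

Emit:
send_rows:
  moves:
    - [[0,0,1],[0,0,0],20]
    - [[0,0,1],[0,0,0],20]
    - [[0,0,0.5],[0,0,0],20]
    - [[0,0,0],[0,0,0],20]
    - [[0,0,0],[0,0,0],20]

```text
time: 22.58
position: [0.4553, 0.3042, 0.0492]
orientation: [-180.0, -0.0, 2.2]
contact_force: [-0.4, 0.9, 5.5]
gripper_width: 0.268
gripper_force: 50.0
```

Contact at 5.5 N, so it's seated. Releasing slowly and rising.

Emit:
send_rows:
  moves:
    - [[0,0,0],[0,0,0],26]
    - [[0,0,0],[0,0,0],30]
    - [[0,0,0],[0,0,0],38]
    - [[0,0,0],[0,0,0],46]
    - [[0,0,0],[0,0,0],46]
    - [[0,0,0],[0,0,0],46]
    - [[0,0,-15],[0,0,0],46]
    - [[0,0,-30],[0,0,0],50]
    - [[0,0,-35],[0,0,0],60]
    - [[0,0,-35],[0,0,0],70]
    - [[0,0,-15],[0,0,0],70]
    - [[0,0,0],[0,0,0],70]
  force: 15

```text
time: 23.58
position: [0.4563, 0.3048, 0.1824]
orientation: [-179.9, -0.3, 2.2]
contact_force: [0.2, 0.5, -0.8]
gripper_width: 0.719
gripper_force: 0.0
```

```bash
python3 - <<'E'
from fit import *
s,_=pose(); print(s['position'],s['orientation'],s['contact_force'])
c=cam('side'); C=cloud(c); cv2.imwrite('pics/s6.png',cv2.resize(c['color'][140:390,220:470,::-1],None,fx=2.4,fy=2.4,interpolation=cv2.INTER_CUBIC))
P=C.reshape(-1,3)
for z0 in(.035,.06,.09): print(z0,circ(C,(.455,.304),(z0,z0+.02),.013,.012))
for n,a in(('tubetop',((.455,.304),(.1,.118),.03)),('post',((.4306,-.3227),(.08,.1),.03)),('bottlecap',((.417,-.2397),(.085,.12),.03))):
    try: print(n,disc(C,*a))
    except Exception as e: print(n,'occluded')
E
```

```text
[0.45633508 0.30480969 0.18243618] [-179.85569254   -0.32401194    2.22769577] [ 0.20332446  0.53140086 -0.80004356]
0.035 (array([0.4544, 0.3042]), 117)
0.06 (array([0.4545, 0.3042]), 130)
0.09 (array([0.4541, 0.3044]), 209)
tubetop (array([0.4538, 0.3049, 0.0138]), 220, np.float64(0.1098))
post (array([ 0.4299, -0.3205,  0.0088]), 33, np.float64(0.0947))
bottlecap (array([ 0.414 , -0.2378,  0.0134]), 59, np.float64(0.0987))
```

View pics/s6.png

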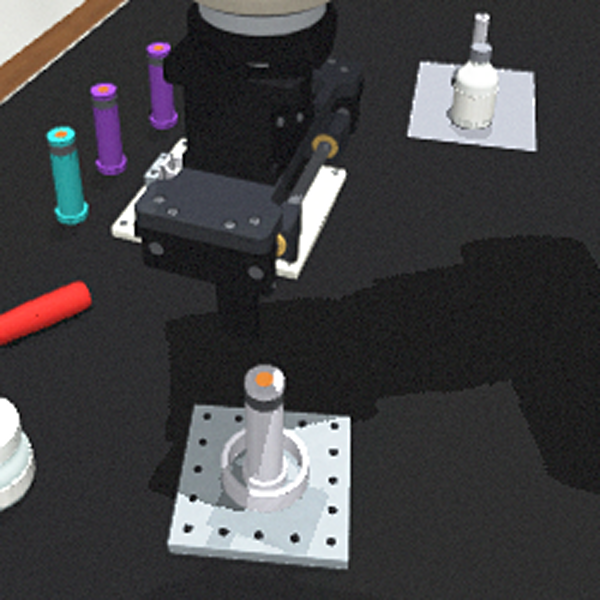

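The tube stands upright in the collar at (265,440), and the bottle and post stand on the mat. Back to the bottle.

Emit:
send_rows:
  moves:
    - [[-2,15,0],[0,0,0],70]
    - [[-3.5,30,0],[0,0,0],70]
    - [[-3.5,32,0],[0,0,0],70]
    - [[-3.5,32,0],[0,0,0],70]
    - [[-3.5,32,0],[0,0,0],70]
    - [[-3.5,32,0],[0,0,0],70]
    - [[-3.5,32,0],[0,0,0],70]
    - [[-3.5,32,0],[0,0,0],70]
    - [[-3.5,32,0],[0,0,0],70]
    - [[-3.5,32,0],[0,0,0],70]
    - [[-3.5,32,0],[0,0,0],70]
    - [[-3.5,32,0],[0,0,0],70]

```text
time: 24.63
position: [0.4272, -0.0639, 0.1775]
orientation: [-180.0, 0.1, 2.2]
contact_force: [1.3, 0.9, -0.3]
gripper_width: 0.738
gripper_force: 0.0
```

Emit:
send_rows:
  moves:
    - [[-3.5,32,0],[0,0,0],70]
    - [[-3.5,32,0],[0,0,0],70]
    - [[-3.5,32,0],[0,0,0],70]
    - [[-3.5,32,0],[0,0,0],70]
    - [[-3.5,32,0],[0,0,0],70]
    - [[-2,17,0],[0,0,0],70]
    - [[0,0,0],[0,0,0],70]
    - [[0,0,0],[0,0,0],70]
    - [[0,0,0],[0,0,0],70]

```text
time: 25.38
position: [0.4154, -0.239, 0.1779]
orientation: [-179.9, 0.1, 2.2]
contact_force: [0.1, 0.4, -0.5]
gripper_width: 0.735
gripper_force: 0.0
```

```bash
python3 - <<'E'
from fit import *
s,_=pose(); print(s['position'],s['orientation'],s['contact_force'])
C=cloud(cam('wrist'))
print('bottle',circ(C,(.417,-.24),(.012,.052),.023), 'cap',disc(C,(.417,-.24),(.087,.107),.02))
print('post',circ(C,(.431,-.3225),(.02,.085),.008,.008),disc(C,(.431,-.3225),(.08,.107),.02))
E
```

```text
[ 0.41540413 -0.23898685  0.17789036] [-1.79917827e+02  9.61756597e-02  2.20921971e+00] [ 0.07654855  0.35226315 -0.53872829]
bottle (array([ 0.4163, -0.2399]), 202) cap (array([ 0.4162, -0.2399,  0.0112]), 491, np.float64(0.0999))
post (array([ 0.4305, -0.3231]), 292) (array([ 0.4308, -0.3226,  0.008 ]), 306, np.float64(0.0957))
```

Emit:
send_rows:
  moves:
    - [[1.3,0.9,10],[0,0,0],70]
    - [[0,0,25],[0,0,0],70]
    - [[0,0,30],[0,0,0],70]
    - [[0,0,30],[0,0,0],70]
    - [[0,0,28],[0,0,0],70]
    - [[0,0,17],[0,0,0],70]
    - [[0,0,8],[0,0,0],70]
    - [[0,0,0],[0,0,0],70]
    - [[0,0,0],[0,0,0],70]

```text
time: 26.18
position: [0.4177, -0.2403, 0.0309]
orientation: [-180.0, 0.0, 2.3]
contact_force: [-0.7, 0.8, -0.1]
gripper_width: 0.735
gripper_force: 0.0
```

Emit:
send_rows:
  moves:
    - [[0,0,0],[0,0,0],58]
    - [[0,0,0],[0,0,0],51]
    - [[0,0,0],[0,0,0],48]
    - [[0,0,0],[0,0,0],45]
    - [[0,0,0],[0,0,0],40]
    - [[0,0,0],[0,0,0],40]
    - [[0,0,0],[0,0,0],40]
    - [[0,0,0],[0,0,0],40]
  force: 15

```text
time: 26.85
position: [0.4177, -0.2407, 0.0314]
orientation: [180.0, -0.0, 2.2]
contact_force: [-1.1, 1.2, 7.5]
gripper_width: 0.482
gripper_force: 15.0
```

Emit:
send_rows:
  moves:
    - [[0,0,-5],[0,0,0],40]
    - [[0,0,-15],[0,0,0],40]
    - [[0,0,-22],[0,0,0],40]
    - [[0,0,-20],[0,0,0],40]
    - [[0,0,-8],[0,0,0],40]
    - [[0,0,0],[0,0,0],40]

```text
time: 27.35
position: [0.4181, -0.2411, 0.1024]
orientation: [179.9, -0.1, 2.2]
contact_force: [0.5, -0.3, -2.3]
gripper_width: 0.482
gripper_force: 15.0
```

Emit:
send_rows:
  moves:
    - [[6,-10,0],[0,0,0],40]
    - [[11,-19,0],[0,0,0],40]
    - [[16,-27,0],[0,0,0],40]
    - [[16,-28,0],[0,0,0],40]
    - [[16,-28,0],[0,0,0],40]
    - [[16,-28,0],[0,0,0],40]
    - [[16,-28,0],[0,0,0],40]
    - [[16,-28,0],[0,0,0],40]
    - [[16,-27,0],[0,0,0],40]
    - [[16,-27,0],[0,0,0],40]
    - [[11,-18,0],[0,0,0],40]
    - [[5,-9.6,0],[0,0,0],40]

```text
time: 28.35
position: [0.568, 0.0459, 0.0992]
orientation: [-180.0, 0.1, 2.3]
contact_force: [-0.3, -0.1, -1.8]
gripper_width: 0.481
gripper_force: 15.0
```

Emit:
send_rows:
  moves:
    - [[0,0,5],[0,0,0],40]
    - [[0,0,15],[0,0,0],40]
    - [[0,0,15],[0,0,0],40]
    - [[0,0,10],[0,0,0],40]
    - [[0,0,5],[0,0,0],40]
    - [[0,0,2],[0,0,0],40]
    - [[0,0,0],[0,0,0],40]
    - [[0,0,0],[0,0,0],40]
    - [[0,0,0],[0,0,0],40]

```text
time: 29.1
position: [0.5679, 0.0428, 0.0494]
orientation: [180.0, -0.1, 2.2]
contact_force: [-0.7, 0.3, -0.5]
gripper_width: 0.477
gripper_force: 15.0
```

```bash
python3 - <<'E'
from fit import *
for i in range(3):
    s,_=pose(); print(s['position'],s['orientation'],s['contact_force']); C=cloud(cam('wrist'))
print('bottle',circ(C,(.5666,.042),(.03,.07),.023), 'cap',disc(C,(.5666,.042),(.1,.13),.02))
E
```

```text
[0.56791544 0.04284305 0.04937669] [ 1.79990187e+02 -5.30980078e-02  2.21445911e+00] [-0.66307395  0.27547043 -0.47653117]
[0.56793669 0.04289577 0.04941528] [ 1.79989517e+02 -5.98594382e-02  2.21681013e+00] [-0.68467623 -0.41467568 -1.17827497]
[0.56791602 0.04294008 0.04937514] [ 1.79990956e+02 -5.61646745e-02  2.21850403e+00] [ 0.14121346 -0.14296075 -1.57405529]
bottle (array([0.5664, 0.0427]), 1356) cap (array([0.5664, 0.0428, 0.0114]), 1365, np.float64(0.1174))
```

Emit:
send_rows:
  moves:
    - [[0.2,0.5,4],[0,0,0],40]
    - [[0,0,3],[0,0,0],40]
    - [[0,0,1.3],[0,0,0],40]
    - [[0,0,0.7],[0,0,0],40]
    - [[0,0,0],[0,0,0],40]
    - [[0,0,0],[0,0,0],40]

```text
time: 29.75
position: [0.5678, 0.0425, 0.0404]
orientation: [180.0, -0.0, 2.2]
contact_force: [-3.6, -0.0, 8.7]
gripper_width: 0.481
gripper_force: 15.0
```

Emit:
send_rows:
  moves:
    - [[0,0,-0.3],[0,0,0],44]
    - [[0,0,0],[0,0,0],50]
    - [[0,0,0],[0,0,0],60]
    - [[0,0,0],[0,0,0],68]
    - [[0,0,0],[0,0,0],68]
    - [[0,0,0],[0,0,0],68]
    - [[0,0,-15],[0,0,0],68]
    - [[0,0,-35],[0,0,0],68]
    - [[0,0,-40],[0,0,0],68]
    - [[0,0,-35],[0,0,0],60]
    - [[0,0,-15],[0,0,0],50]
    - [[0,0,0],[0,0,0],45]

```text
time: 30.75
position: [0.5693, 0.0425, 0.184]
orientation: [180.0, -0.4, 2.2]
contact_force: [0.4, -0.1, 0.8]
gripper_width: 0.561
gripper_force: 0.0
```

```bash
python3 - <<'E'
from fit import *
C=cloud(cam('wrist'))
print('bottle',circ(C,(.5666,.042),(.022,.062),.023), 'cap',disc(C,(.5666,.042),(.095,.115),.02))
E
```

```text
bottle (array([0.5664, 0.0423]), 219) cap (array([0.5663, 0.0423, 0.0111]), 503, np.float64(0.109))
```

Emit:
send_rows:
  moves:
    - [[-6,15,0],[0,0,0],45]
    - [[-14,33,0],[0,0,0],45]
    - [[-14,34,0],[0,0,0],45]
    - [[-14,34,0],[0,0,0],45]
    - [[-14,34,0],[0,0,0],45]
    - [[-14,34,0],[0,0,0],45]
    - [[-14,34,0],[0,0,0],45]
    - [[-14,34,0],[0,0,0],45]
    - [[-14,34,0],[0,0,0],45]
    - [[-14,34,0],[0,0,0],45]
    - [[-13,27,0],[0,0,0],45]
    - [[-6,12.7,0],[0,0,0],45]

```text
time: 31.8
position: [0.4292, -0.3253, 0.1784]
orientation: [-179.9, 0.1, 2.1]
contact_force: [-0.3, -0.0, -0.0]
gripper_width: 0.476
gripper_force: 0.0
```

Emit:
send_rows:
  moves:
    - [[0,0,0],[0,0,0],45]
    - [[0,0,0],[0,0,0],45]
    - [[0,0,0],[0,0,0],45]

```text
time: 32.05
position: [0.4311, -0.3216, 0.1795]
orientation: [-179.9, 0.1, 2.3]
contact_force: [-0.6, 0.1, -0.5]
gripper_width: 0.471
gripper_force: 0.0
```

```bash
python3 - <<'E'
from fit import *
s,_=pose(); print(s['position'],s['orientation'])
C=cloud(cam('wrist'))
print('post',circ(C,(.431,-.3225),(.02,.085),.008,.008),disc(C,(.431,-.3225),(.08,.107),.02))
E
```

```text
[ 0.43112351 -0.32155039  0.17946733] [-1.79936342e+02  5.00503254e-02  2.25647821e+00]
post (array([ 0.4303, -0.3229]), 188) (array([ 0.4306, -0.323 ,  0.0081]), 271, np.float64(0.0958))
```

The bottle is back within 0.3 mm of its start. Now the post.

Emit:
send_rows:
  moves:
    - [[-0.4,1.1,10],[0,0,0],45]
    - [[0,0,25],[0,0,0],45]
    - [[0,0,30],[0,0,0],45]
    - [[0,0,30],[0,0,0],45]
    - [[0,0,25],[0,0,0],45]
    - [[0,0,14],[0,0,0],45]
    - [[0,0,6],[0,0,0],45]
    - [[0,0,0],[0,0,0],45]
    - [[0,0,0],[0,0,0],45]

```text
time: 32.85
position: [0.431, -0.3236, 0.0403]
orientation: [180.0, -0.0, 2.3]
contact_force: [-0.4, 0.4, 0.5]
gripper_width: 0.474
gripper_force: 0.0
```

Emit:
send_rows:
  moves:
    - [[0,0,0],[0,0,0],30]
    - [[0,0,0],[0,0,0],22]
    - [[0,0,0],[0,0,0],10]
    - [[0,0,0],[0,0,0],10]
    - [[0,0,0],[0,0,0],10]
    - [[0,0,0],[0,0,0],10]
    - [[0,0,0],[0,0,0],10]
    - [[0,0,0],[0,0,0],10]
  force: 30

```text
time: 33.52
position: [0.4305, -0.3239, 0.0403]
orientation: [180.0, 0.0, 2.2]
contact_force: [-0.6, 1.7, 2.5]
gripper_width: 0.165
gripper_force: 30.0
```

Emit:
send_rows:
  moves:
    - [[0,0,-5],[0,0,0],10]
    - [[0,0,-15],[0,0,0],10]
    - [[0,0,-22],[0,0,0],10]
    - [[0,0,-20],[0,0,0],10]
    - [[0,0,-8],[0,0,0],10]
    - [[0,0,0],[0,0,0],10]

```text
time: 34.02
position: [0.4311, -0.3244, 0.1118]
orientation: [179.9, -0.1, 2.2]
contact_force: [0.2, 0.8, -2.6]
gripper_width: 0.164
gripper_force: 30.0
```

Emit:
send_rows:
  moves:
    - [[5,-10,0],[0,0,0],10]
    - [[11,-20,0],[0,0,0],10]
    - [[15,-28,0],[0,0,0],10]
    - [[15,-29,0],[0,0,0],10]
    - [[15,-29,0],[0,0,0],10]
    - [[15,-29,0],[0,0,0],10]
    - [[15,-29,0],[0,0,0],10]
    - [[15,-29,0],[0,0,0],10]
    - [[15,-28,0],[0,0,0],10]
    - [[15,-28,0],[0,0,0],10]
    - [[11,-20,0],[0,0,0],10]
    - [[5.4,-10.3,0],[0,0,0],10]

```text
time: 35.02
position: [0.5718, -0.0257, 0.1086]
orientation: [-180.0, 0.1, 2.4]
contact_force: [-0.8, -0.6, -2.9]
gripper_width: 0.164
gripper_force: 30.0
```

Emit:
send_rows:
  moves:
    - [[0,0,0],[0,0,0],10]
    - [[0,0,10],[0,0,0],10]
    - [[0,0,18],[0,0,0],10]
    - [[0,0,15],[0,0,0],10]
    - [[0,0,7],[0,0,0],10]
    - [[0,0,2],[0,0,0],10]
    - [[0,0,0],[0,0,0],10]
    - [[0,0,0],[0,0,0],10]
    - [[0,0,0],[0,0,0],10]

```text
time: 35.77
position: [0.5719, -0.0292, 0.0588]
orientation: [180.0, -0.1, 2.2]
contact_force: [-0.6, -0.2, -2.8]
gripper_width: 0.165
gripper_force: 30.0
```

```bash
python3 - <<'E'
from fit import *
s,_=pose(); print(s['position'],s['orientation'],s['contact_force']); C=cloud(cam('wrist'))
print('post',circ(C,(.5718,-.0295),(.07,.1),.008,.006),'foot',disc(C,(.5718,-.0295),(.028,.041),.032), 'top',disc(C,(.5718,-.0295),(.1,.13),.013))
E
```

```text
[ 0.57194623 -0.02922571  0.0587711 ] [ 1.79979660e+02 -6.24603035e-02  2.20525227e+00] [-0.58372692 -0.20291104 -2.75420528]
post (array([ 0.5715, -0.0294]), 711) foot (array([ 0.5721, -0.0293,  0.026 ]), 2208, np.float64(0.0409)) top (array([ 0.5718, -0.0295,  0.0131]), 630, np.float64(0.1297))
```

Emit:
send_rows:
  moves:
    - [[0.1,0.2,4],[0,0,0],10]
    - [[0,0,3],[0,0,0],10]
    - [[0,0,1.3],[0,0,0],10]
    - [[0,0,0.7],[0,0,0],10]
    - [[0,0,0],[0,0,0],10]
    - [[0,0,0],[0,0,0],10]

```text
time: 36.32
position: [0.5717, -0.0291, 0.0493]
orientation: [180.0, 0.0, 2.2]
contact_force: [-1.6, 0.1, 2.6]
gripper_width: 0.162
gripper_force: 30.0
```

Touching down at 2.6 N. Opening slowly to 38 mm (bottle clearance), rising and backing off.

Emit:
send_rows:
  moves:
    - [[0,0,0],[0,0,0],18]
    - [[0,0,0],[0,0,0],24]
    - [[0,0,0],[0,0,0],32]
    - [[0,0,0],[0,0,0],38]
    - [[0,0,0],[0,0,0],38]
    - [[0,0,0],[0,0,0],38]
    - [[0,0,-15],[0,0,0],38]
    - [[0,0,-35],[0,0,0],38]
    - [[0,0,-40],[0,0,0],38]
    - [[0,0,-35],[0,0,0],38]
    - [[0,0,-20],[0,0,0],38]
    - [[0,0,0],[0,0,0],38]

```text
time: 37.32
position: [0.5734, -0.0293, 0.1988]
orientation: [179.9, -0.4, 2.2]
contact_force: [0.1, -0.4, 0.5]
gripper_width: 0.4
gripper_force: 0.0
```

```bash
python3 - <<'E'
from fit import *
s,_=pose(); print(s['position'],s['contact_force'],s['time']); c=cam('wrist'); C=cloud(c)
print('post',circ(C,(.5718,-.0295),(.03,.095),.008,.006),'foot',disc(C,(.5718,-.0295),(.0195,.027),.032))
print('bottle',circ(C,(.5666,.042),(.022,.062),.023),disc(C,(.5666,.042),(.095,.115),.02))
c=cam('side'); save(c,'s9.png'); print('tube',circ(cloud(c),(.4544,.3042),(.05,.1),.013))
E
```

```text
[ 0.57336828 -0.02929617  0.19876236] [ 0.05979742 -0.3827835   0.49870006] 37.3167
post (array([ 0.5713, -0.0293]), 167) foot (array([ 0.5719, -0.0293,  0.0258]), 1023, np.float64(0.027))
bottle (array([0.5662, 0.042 ]), 306) (array([0.5664, 0.0419, 0.0114]), 469, np.float64(0.1085))
tube (array([0.4543, 0.3044]), 330)
```

View pics/s9.png

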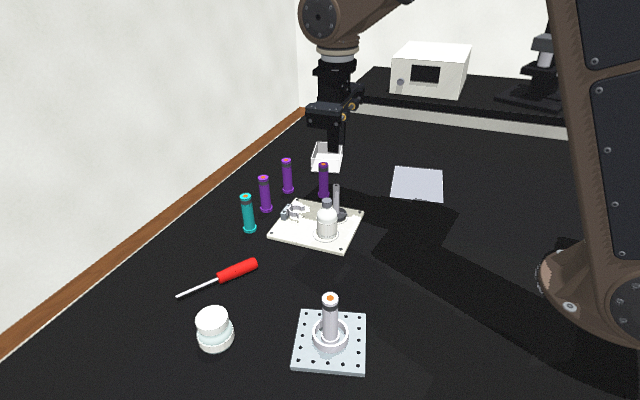

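The tube stands in the collar (330,325), the bottle (326,222) and post (337,205) are back within 0.5 mm, and the bystanders haven't moved. Handing in.

```bash
python3 -c "from rig import r; print(r.hand_in())"
```

```text
the job is handed in; nothing more can be done
None
```

The job is handed in at about 37 s: the tube stands in the collar, the bottle and post measure within 0.5 mm of where they started, and nothing else was touched; no verdict was returned.

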